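Zero the blue-film wafer gauge

TASK

Before the next wafer is measured, zero the gauge that holds the wafer on blue film: turn its black knob until the pointer, at the yellow end of its grip, stands at the broad red zero mark of its scale, then let go. Leave the knob of the other gauge, with the orange film, as it is set.

Things in the scene. Friction and masses are not known exactly. Their poses are not given: they have to be found in the camera images.
- blue: The gauge to zero, fixed to the table: white base 275 x 120 x 30 mm; round white scale (108 mm across, face 38 mm up), black ticks every 20 degrees, one broad red zero mark 47 mm from its centre; a wafer on blue film in a steel frame, under a black gauge arm 96 mm high. Origin: on the table under the knob's axis. x points to the red mark; the wafer's centre is 122 mm the other way; z up
- blue_grip (a point): Grip point of that gauge's black knob: on its vertical axis, 70 mm above the table, 10 mm below the top of its upright grip bar (54 long, 14 wide, 34 mm high, on a disc 60 mm across and 8 mm high). Turns with the knob: x along the bar to the pointer, y across the 14 mm width, z up. The pointer is a black finger (tip 41 mm from the axis) at the bar's yellow-topped end
- blue_knob (a joint): Turn of that knob, rad: 0 with the pointer at the red mark, growing clockwise seen from above. Starts 0.6 to 1.3 clockwise of zero, so turn it counter-clockwise. It can pass zero: the stops are at -1.0 and 2.4. Friction of about 0.05 N m, no spring: it stays where it is left
- amber_tip (a point): Pointer tip of the other gauge's knob, 40 mm from that knob's vertical axis, 42 mm above the table; its x axis points outwards from that axis. That gauge is built the same and fixed too, but its wafer lies on orange film. Its knob is to be left alone

How it is judged:
By the outcome, as a careful person would: the job done as asked, in the order asked, and still so for the second after the job is handed in, with the robot touching nothing.
It also fails if it takes over 32 s, if anything falls off the work surface, if the arm or the gripper's body presses on something with over 40 N, if the wrist force passes 120 N, or if a joint passes its speed limit or range.

ROBOT

A 6-joint arm with a two-finger parallel gripper is mounted at the origin on the work surface. World frame = base frame: x ahead of the robot, y to its left, z up, the work surface at z = 0. Lengths are in mm, angles in rad, forces in N, time in s.
With the tool pointing down it reaches from about 400 to 925 mm from the base axis. Payload 12.5 kg.
Tool frame: the origin (TCP) lies midway between the tips of the shut fingers; the grasp point (between the pads) lies 19 mm behind it (env.grip_depth is the distance from the TCP to the grasp point, in mm); z points along the fingers, y is the line along which they close (so a half turn about z gives the same grasp; the last joint's range is limited). The gripper opens to 95 mm and grips with 3 to 60 N. Pads are 20 mm wide; open, the fingers measure 119 mm over their backs; the gripper's body (75 mm by 180 mm) begins 59 mm behind the grasp point.
Start: joints at [1.127, 0.491, 1.559, -0, 1.092, -0.106], TCP at [207.117, 589.703, 214.661] pointing down, gripper open.
Joint ranges: [-3.1, 3.1], [-0.84, 2.19], [0.05, 2.79], [-1.13, 4.28], [0.06, 2.93], [-2.69, 2.69]. Speed limits (rad/s): [2.22, 2.22, 2.79, 3.14, 3.14, 3.14].

INTERFACE

Orientations are given as [roll, pitch, yaw] about the fixed x, y, z axes, in that order (R = Rz(yaw) Ry(pitch) Rx(roll)).
In Python, from cell import monitor, viewer, order, env gives the robot as it stands.
- The arm moves only by the tool move_arm, never from a script. Its argument "moves" is one flat list of numbers, 4 for each row, row after row: the shift along the tool's x, y, z normalised to -1 to 1, where 1 is 0.15 m, then the turn about the tool's z normalised to -1 to 1, where 1 is pi/2 rad. A call has 1 to 10 rows; each row shifts and turns the commanded pose from where the row before left it, along the tool's axes as they then stand; what a row does not reach is not made up. A row lasts 1/8 s, in which the tool goes at most 62.5 mm and 10.7 degrees, less where a joint would pass 70% of its speed; a pose out of reach is approached as far as the arm can. A call with a number of a shift or a turn outside -1 to 1 is refused whole. A call with a gripper value outside its range is refused whole. "claw" is the finger opening in mm, from 0 to 95.1, set as the call begins (left out, the last holds). The fingers move at their own pace and stop on an object; the grip force is fixed at half the most. Time passes only in rows, so rows that do not move let the fingers close. It gives the time, the measured TCP pose, the force, the opening and the grip force at its end, in the units of the state.
- monitor.state(): the state, without advancing time (a new reading comes with each control period).
- viewer.read_camera(name): name is "side" or "top"; returns the picture (480x640x3 uint8, red, green, blue); there is no depth.
- viewer.camera_info(name): a dict with "K" (3x3 intrinsics, pixels), "camera_from_world" (4x4, takes a point from world to camera coordinates). Camera axes: x right, y down, z forward; pixel columns grow to the right and rows downward; lengths in mm; the calibration is good to about 2 mm. A picture is of the moment at which its call begins. camera_info takes no time and is no camera call.
- order.job_done(): hands the job in; it is judged then, once.
The state is a dict: "t": time; "joints": joint angles; "qvel": joint speeds; "tau": joint torques, N m; "eef_pos": TCP position; "tcp_rot": TCP orientation; "ft_force": force on the tool from outside, world axes, zero at the start; "moment": the same for the moment, N m; "opening": opening from 0.0 (shut) to 1.0 (fully open); "grip_force": force on a finger pad.
Only numpy, scipy, OpenCV 4.12 (cv2) and the standard library are available. Lean on these libraries where they do the work, as an engineer would, in place of code of your own. Each camera call takes 0.05 s, during which the arm holds its last target. There are 200 camera calls.

## Working session

There is one attempt and no reset: what is moved stays moved. The work goes in short steps, Python scripts to look and compute and a tool call to move; the robot and the scene stay as the last step left them, time stands still between calls to the robot, and variables do not carry over. Pictures are saved under pics/ and viewed, at most 10 in all, crops included, and the job is handed in when it is done.

Besides the shell and the picture viewer there is one more tool, called after "Emit:" as name(argument=value, ...) on one line, values as JSON. move_arm: Moves the arm, as the interface text tells. Scaled input: -1 to 1 covers 0.15 m each way for a shift and pi/2 rad each way for a turn. Its arguments: {"type":"object","properties":{"moves":{"type":"array"},"claw":{"type":"number"}},"required":["moves"]}

```bash
mkdir -p pics; python3 - <<'E'
from cell import monitor, viewer
import cv2
for n in ("top","side"):
    im=viewer.read_camera(n); cv2.imwrite(f"pics/{n}0.png",im[:,:,::-1])
    i=viewer.camera_info(n); print(i["K"],i["camera_from_world"])
print(monitor.state())
E
```

```text
[[530.49680685   0.         331.15610649]
 [  0.         530.49680685 236.63632958]
 [  0.           0.           1.        ]] [[-2.68238443e-02 -9.99277950e-01 -2.69083732e-02  3.53620397e+01]
 [-9.87418204e-01  3.06826765e-02 -1.55125319e-01  6.37809740e+02]
 [ 1.55838932e-01  2.24087602e-02 -9.87528265e-01  9.77633928e+02]
 [ 0.00000000e+00  0.00000000e+00  0.00000000e+00  1.00000000e+00]]
[[494.91235887   0.         314.58841184]
 [  0.         494.91235887 240.13016641]
 [  0.           0.           1.        ]] [[-8.98927253e-01 -4.37538890e-01 -2.21249787e-02  5.50867904e+02]
 [-2.90777152e-01  6.33654908e-01 -7.16889186e-01  2.42158330e+02]
 [ 3.27686500e-01 -6.37997788e-01 -6.96835978e-01  6.40996523e+02]
 [ 0.00000000e+00  0.00000000e+00  0.00000000e+00  1.00000000e+00]]
{'t': 0.1, 'joints': array([ 1.12738193e+00,  4.91504021e-01,  1.55938813e+00, -9.64685704e-06,
        1.09168422e+00, -1.05598199e-01]), 'qvel': array([ 5.44421587e-04, -4.59888979e-04, -4.36276108e-05, -7.02876417e-04,
       -3.48686122e-04,  1.39314897e-03]), 'tau': array([ 2.26293378e-03, -6.13624907e+01, -2.58604968e+01,  6.93524326e-02,
        4.69810353e-02, -3.83237250e-05]), 'eef_pos': array([207.03108375, 589.49134764, 214.11736365]), 'tcp_rot': array([-3.14061351e+00, -9.51778008e-05,  2.80378086e+00]), 'ft_force': array([ 0.30097746, -0.10317529, -1.19028332]), 'moment': array([-0.00016221,  0.01932967,  0.01312894]), 'grip_force': 0.0, 'opening': 1.0042398904174559}
```

View pics/top0.png

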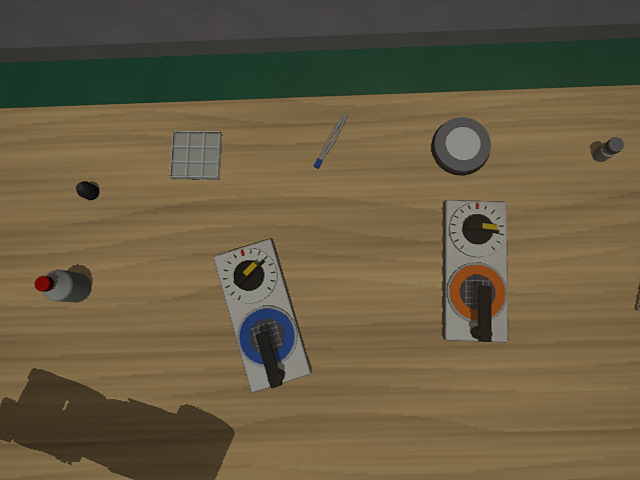

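View pics/side0.png

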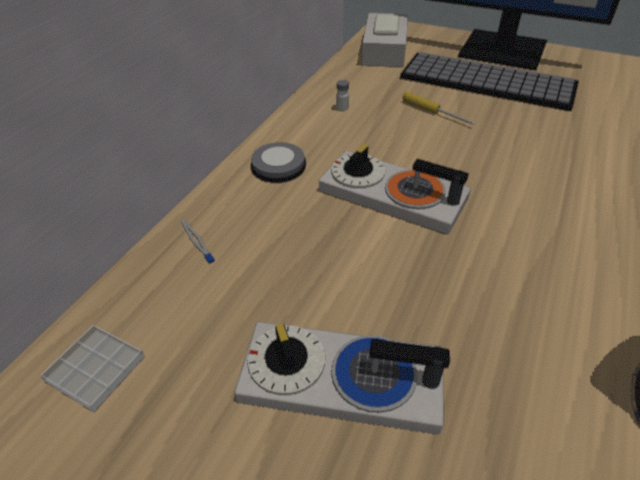

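The top view shows the blue gauge's knob at about (249,275), its red mark at (242,252) and the yellow bar top near (252,268). The amber gauge is well away at (478,230).

```bash
cat > h.py <<'E'
import cv2, numpy as np
from cell import monitor, viewer
def ray(n,u,z):
    i=viewer.camera_info(n); M=i["camera_from_world"]; R,t=M[:3,:3],M[:3,3]
    d=R.T@np.linalg.inv(i["K"])@np.array([u[0],u[1],1.]); c=-R.T@t
    return c+d*(z-c[2])/d[2]
def proj(n,p):
    i=viewer.camera_info(n); M=i["camera_from_world"]; q=i["K"]@(M[:3,:3]@p+M[:3,3]); return q[:2]/q[2]
def mask(im,c):
    h,s,v=[x.astype(int) for x in cv2.split(cv2.cvtColor(im,cv2.COLOR_RGB2HSV))]
    return {"red":((h<8)|(h>172))&(s>130)&(v>70),"yel":(h>20)&(h<33)&(s>170)&(v>70),"blue":(h>100)&(h<125)&(s>150)&(v>60)}[c]
def pts(m,box):
    y,x=np.nonzero(m); k=(x>=box[0])&(x<box[2])&(y>=box[1])&(y<box[3]); return np.c_[x,y][k].astype(np.float32)
E
python3 - <<'E'
from h import *
B={"top":(205,235,315,395),"side":(235,310,450,430)}
for n in B:
    im=viewer.read_camera(n)
    r=pts(mask(im,"red"),B[n]); y=pts(mask(im,"yel"),B[n]); b=pts(mask(im,"blue"),B[n])
    R=ray(n,r.mean(0),38); hull=cv2.convexHull(b); e=cv2.fitEllipse(hull)
    W=ray(n,e[0],32)
    Y=np.array([ray(n,p,80)[:2] for p in y],np.float32); l=cv2.fitLine(Y,cv2.DIST_L2,0,.01,.01).ravel()
    d=(R-W)[:2]; L=np.hypot(*d); u=d/L; O=W[:2]+u*122
    print(n,len(r),len(y),len(b),"red",R,"waf",W,"L",L,"yaw",np.arctan2(u[1],u[0]),"O",O,"O from red",R[:2]-47*u)
    print(" yel",Y.mean(0),np.ptp(Y,axis=0),"line",np.arctan2(l[1],l[0]))
    v=Y.mean(0)-O; print(" yel dir from O",np.arctan2(v[1],v[0]),np.hypot(*v))
E
```

```text
top 14 97 1147 red [614.45684152 192.81170228  38.        ] waf [451.80226674 146.87453087  32.        ] L 169.0169648703364 yaw 0.2752528723150193 O [569.20975976 180.03294734] O from red [569.22608601 180.03755823]
 yel [579.0075  170.04349] [24.123596 26.349472] line -0.8113659
 yel dir from O -0.79508655587996 13.992325196217266
side 19 28 1695 red [614.8795652  190.49265667  38.        ] waf [451.55268827 144.56573018  32.        ] L 169.6612840436769 yaw 0.2741177606055487 O [568.99774415 177.5908547 ] O from red [569.63433875 177.7698628 ]
 yel [578.4002  168.82173] [20.78772  19.097702] line -0.74195814
 yel dir from O -0.750558939651355 12.857054016102946
```

Emit:
move_arm(moves=[-0.318,-0.178,0,0,-0.318,-0.178,0,0,-0.318,-0.178,0,0,-0.318,-0.178,0,0,-0.318,-0.178,0,0,-0.318,-0.178,0,0,-0.318,-0.178,0,0,-0.318,-0.178,0,0,-0.318,-0.178,0,0,-0.318,-0.178,0,0], claw=60)

```text
t: 1.45
eef_pos: [569.7, 178.2, 214.6]
tcp_rot: [3.141, -0.0, 2.804]
ft_force: [0.5, 0.8, -1.0]
opening: 0.633
grip_force: 0.0
```

Emit:
move_arm(moves=[0,0,0,0.098,0,0,0,0.098,0,0,0,0.098,0,0,0.25,0,0,0,0.25,0,0,0,0,0,0,0,0,0])

```text
t: 2.33
eef_pos: [569.3, 179.9, 140.8]
tcp_rot: [3.141, 0.001, 2.342]
ft_force: [-0.2, 0.0, -0.0]
opening: 0.631
grip_force: 0.0
```

```bash
python3 - <<'E'
from h import *
s=monitor.state(); print(s["eef_pos"],s["tcp_rot"],s["joints"],s["t"])
p=s["eef_pos"]; y=s["tcp_rot"][2]; d=np.array([569.2,179.,53])-p
print("tool shift/150",(d@[np.cos(y),np.sin(y),0])/150,(d@[np.sin(y),-np.cos(y),0])/150,-d[2]/150)
im=np.hstack([cv2.resize(viewer.read_camera(n)[b[1]:b[3],b[0]:b[2]],(400,400)) for n,b in (("top",(180,220,320,360)),("side",(220,270,380,430)))])
cv2.imwrite("pics/a.png",im[:,:,::-1])
E
```

```text
[569.25642689 179.85269828 140.81208234] [3.14053232e+00 6.03394307e-04 2.34201849e+00] [ 1.95373884e-01  5.32835448e-01  1.70954035e+00  9.11880483e-05
  8.97998946e-01 -5.75905377e-01] 2.325
tool shift/150 -0.0038140336295023093 -0.004232016424666893 0.5854138822412264
```

View pics/a.png

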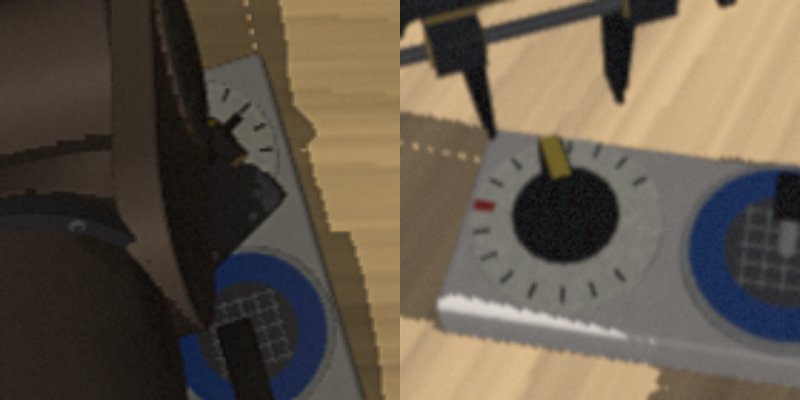

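The side crop shows the two fingertips straddling the line of the bar, with the yellow end at crop (555,157) and the red mark at (484,205). The top camera is mostly blocked by the arm. I'll go down and grip.

Emit:
move_arm(moves=[0,0,0.2,0,0,0,0.2,0,0,0,0.1,0,0,0,0.08,0,0,0,0,0,0,0,0,0])

```text
t: 3.18
eef_pos: [569.1, 179.8, 53.4]
tcp_rot: [3.141, 0.001, 2.342]
ft_force: [-0.3, -0.2, -0.4]
opening: 0.629
grip_force: 0.0
```

Emit:
move_arm(moves=[0,0,0,0,0,0,0,0,0,0,0,0,0,0,0,0,0,0,0,0,0,0,0,0], claw=8)

```text
t: 3.92
eef_pos: [568.6, 179.6, 52.6]
tcp_rot: [-3.141, -0.0, 2.342]
ft_force: [-0.6, -0.5, 0.3]
opening: 0.147
grip_force: 30.0
```

Emit:
move_arm(moves=[0,0,0,-0.0855,0,0,0,-0.0855,0,0,0,-0.0855,0,0,0,-0.0855,0,0,0,-0.0855,0,0,0,-0.0855,0,0,0,-0.0855,0,0,0,-0.0855,0,0,0,0,0,0,0,0])

```text
t: 5.18
eef_pos: [568.5, 179.3, 52.6]
tcp_rot: [-3.141, -0.001, -2.87]
ft_force: [-1.4, -4.7, 2.9]
opening: 0.146
grip_force: 30.0
```

```bash
python3 - <<'E'
from h import *
s=monitor.state(); print(s["eef_pos"],s["tcp_rot"],s["moment"],s["ft_force"],s["opening"])
im=cv2.resize(viewer.read_camera("side")[290:430,220:400],(720,560),interpolation=cv2.INTER_CUBIC)
cv2.imwrite("pics/b.png",im[:,:,::-1])
E
```

```text
[568.47092301 179.2868562   52.64457121] [-3.14122881e+00 -6.90090643e-04 -2.87013072e+00] [-0.96301009  0.3134559   0.0594239 ] [-1.44667808 -4.73722334  2.90248912] 0.1460684659167547
```

View pics/b.png

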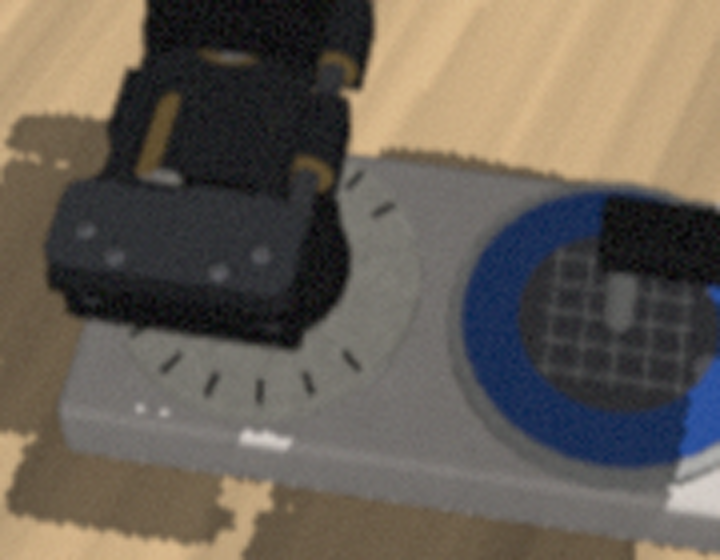

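The side crop shows the fingers still on the bar, lined up along the gauge's axis and hiding the red mark. I'll let go, rise and clear the view.

Emit:
move_arm(moves=[0,0,0,0,0,0,0,0,0,0,0,0,0,0,0,0,0,0,-0.2,0,0,0,-0.35,0,0,0,-0.35,0,0,0,-0.2,0], claw=60)

```text
t: 6.22
eef_pos: [569.1, 179.9, 220.5]
tcp_rot: [-3.141, 0.003, -2.867]
ft_force: [0.4, 0.5, 0.1]
opening: 0.632
grip_force: 0.0
```

Emit:
move_arm(moves=[0,0.35,0,0,0,0.35,0,0,0,0.35,0,0,0,0.35,0,0,0,0.35,0,0,0,0.35,0,0,0,0,0,0])

```text
t: 7.1
eef_pos: [481.5, 485.8, 217.1]
tcp_rot: [3.141, -0.0, -2.863]
ft_force: [-0.1, -0.0, -0.9]
opening: 0.629
grip_force: 0.0
```

```bash
python3 - <<'E'
from h import *
B={"top":(205,235,315,395),"side":(235,310,450,430)}; ims=[]
for n in B:
    im=viewer.read_camera(n); b=B[n]; ims.append(cv2.resize(im[b[1]:b[1]+90,b[0]:b[0]+90],(400,400),interpolation=cv2.INTER_CUBIC))
    r=pts(mask(im,"red"),b); y=pts(mask(im,"yel"),b); 
    R=ray(n,r.mean(0),38)[:2]; Y=np.array([ray(n,p,80)[:2] for p in y],np.float32); l=cv2.fitLine(Y,cv2.DIST_L2,0,.01,.01).ravel()
    O=R-47*np.array([np.cos(.275),np.sin(.275)]); v=Y.mean(0)-O
    print(n,len(r),len(y),R,O,"dir",np.arctan2(v[1],v[0]),"line",np.arctan2(l[1],l[0]))
cv2.imwrite("pics/c.png",np.hstack(ims)[:,:,::-1])
E
```

```text
top 12 84 [615.28541967 192.97532066] [570.05143538 180.21261462] dir 0.25708214895614256 line 0.2733253<stdin>:6: RuntimeWarning: Mean of empty slice.
  ret = um.true_divide(
Traceback (most recent call last):
cv2.error: OpenCV(4.12.0) /io/opencv/modules/imgproc/src/linefit.cpp:618: error: (-215:Assertion failed) npoints2 >= 0 || npoints3 >= 0 in function 'fitLine'
```

```bash
python3 - <<'E'
from h import *
im=viewer.read_camera("top")[235:305,205:295]
cv2.imwrite("pics/d.png",cv2.resize(im,(720,560),interpolation=cv2.INTER_CUBIC)[:,:,::-1])
E
```

```text
(no output)
```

View pics/d.png

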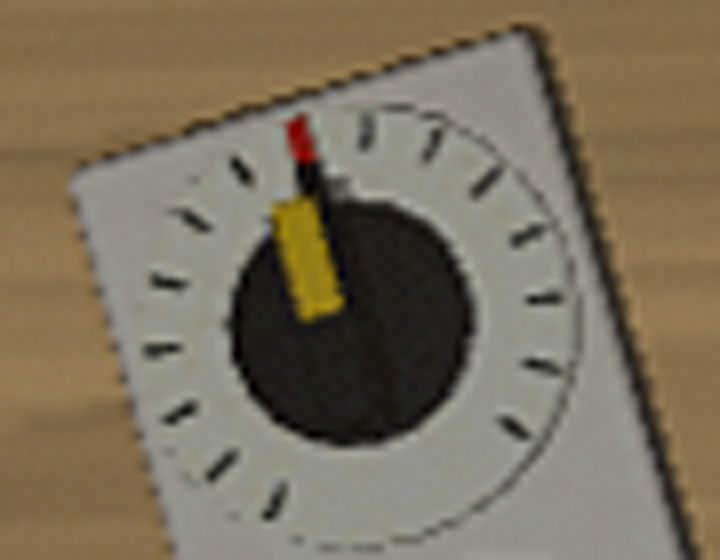

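The top crop shows the pointer tip at (310,180) meeting the red mark at (300,140), in line with it. The arm is clear, so I'm handing in.

```bash
python3 -c "
from cell import order; print(order.job_done())"
```

```text
the job is handed in; nothing more can be done
None
```

The blue gauge's knob is at its red zero mark, within about half a degree by the top camera; the gripper has let go, the orange gauge's knob was not touched, and the job was handed in at about 7 s.

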